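# Lock the battery cover of an upturned kitchen scale with its slot key

## Task

The kitchen scale lies face down with fresh batteries in it. Take the yellow key from its wooden stand, put its blade in the slot of the red lock and turn the lock a quarter turn clockwise to its stop, so that the slot points at the two white marks; then put the key down in the blue tray and let go. Leave the grey lock as it is and do not disturb the coral ramekin, the blue egg cup and the spice jar.

Things in the scene. Friction and masses are not known exactly. Their poses are not given: they have to be found in the camera images.
- key: Loose yellow key, 60 g: handle 44 (x) x 16 (y) x 52 (z) mm, under it a steel blade 24 (x) x 4 (y) mm, 15 mm long. Origin: middle of the blade's tip, z up; handle 15 to 67 mm above it. Stands blade down, loosely, in a fixed wooden block 70 x 70 x 26 mm, tip 11 mm above the worktop, handle resting on the block. Pinch the handle across y with the TCP 43 mm above the origin; same after a half turn.
- lock_slot (a point): Centre of the slot floor of the red lock, on its vertical axis, 28 mm above the worktop. x runs along the slot and turns with the lock, z up. A red disc 48 mm across, top 11 mm above this point, crossed by a slot open at both ends: 8 mm wide in its lowest 5 mm, flaring to 18 mm at the mouth. The blade goes in until its tip stands on the floor. Set in the face-down white scale (fixed).
- battery_lock (a joint): Angle of the red lock, 0 to 1.571 rad (a stop at each end), growing clockwise seen from above. Starts nearly open, 0.05 to 0.35; at 1.571 it is locked and the slot points at two white marks on its black cover. Stays where it is left; takes 0.05 N m. The blade has about 0.17 rad of play in the slot, so the key must turn that much farther than the lock.
- service_lock (a joint): Angle of the grey lock, the same in size and sense, 104 mm beside the red one, left or right of it; starts at 0.05 to 0.35 and is left alone. Both are in the underside of a white kitchen scale, 210 x 150 mm, 22 mm thick.
- tray: Loose shallow enamel tray, blue with a white rim, 150 (x) x 220 (y) x 23 mm high, 0.5 kg; origin: centre of its underside, floor 2 to 5 mm above that. Lies left or right of the scale, the key's stand on the other side.
- ramekin: Coral-red ramekin, 68 mm wide, 50 mm high, origin under its centre. It only stands by.
- egg_cup: Blue egg cup, 46 mm wide, 60 mm high, origin under its centre. It only stands by.
- spice_jar: Spice jar with a black cap, 40 mm wide, 105 mm high, origin under its centre. It only stands by.

How it is judged:
On the way, in this order (a step that is already met when the one before it is completed fails the run):
1. the key's blade stands in the slot of the red lock, which is not yet turned (horizontal distance between key and lock_slot below 0.014 m and z of key in the frame of lock_slot below 0.0065 m and angle between key's own z axis and vertical below 0.3 rad and value of joint battery_lock below 1 rad), for 0.05 s.
2. the red lock is turned to its stop with the blade in the slot (horizontal distance between key and lock_slot below 0.014 m and z of key in the frame of lock_slot below 0.0065 m and angle between key's own z axis and vertical below 0.3 rad and value of joint battery_lock above 1.3 rad), for 0.05 s.
At the end, for the whole second after the job is handed in: The red lock is within about 15 degrees of its locked stop (above 1.3 rad), and the key lies or stands at rest in the blue tray, let go (its blade tip within 70 mm of the tray's centre along x and 105 mm along y) (value of joint battery_lock above 1.3 rad and x of key in the frame of tray between -0.07 and 0.07 m and y of key in the frame of tray between -0.105 and 0.105 m and z of key in the frame of tray below 0.08 m and contact force between key and tray above 0.1 N and linear speed of key below 0.03 m/s); the robot touches nothing.
It fails at once if the grey lock is turned (value of joint service_lock above 0.6 rad).
It fails at once if the ramekin is pushed more than 30 mm or tipped over (distance of ramekin from where it was at the start of the episode above 0.03 m or angle between ramekin's own z axis and vertical above 0.6 rad).
It fails at once if the egg cup is pushed more than 30 mm or tipped over (distance of egg_cup from where it was at the start of the episode above 0.03 m or angle between egg_cup's own z axis and vertical above 0.6 rad).
It fails at once if the spice jar is pushed more than 30 mm or tipped over (distance of spice_jar from where it was at the start of the episode above 0.03 m or angle between spice_jar's own z axis and vertical above 0.6 rad).
It also fails if it takes over 48 s, if anything falls off the work surface, if the arm or the gripper's body presses on something with over 40 N, if the wrist force passes 120 N, or if a joint passes its speed limit or range.

## Robot

A 7-joint arm with a two-finger parallel gripper is mounted at the origin on a cart in front of the work surface, level with it; the furniture and walls round the work are solid. World frame = base frame: x ahead of the robot, y to its left, z up, the work surface at z = 0. Lengths are in m, angles in rad, forces in N, time in s.
With the tool pointing down it reaches from about 0.4 to 0.85 m from the base axis. Payload 10.4 kg.
Tool frame: the origin (TCP) lies between the finger pads, 19 mm behind the fingertips; this is the grasp point; z points along the fingers, y is the line along which they close (so a half turn about z gives the same grasp; the last joint's range is limited). The gripper opens to 87 mm and grips with 3 to 60 N. Pads are 19 mm wide; open, the fingers measure 117 mm over their backs; the gripper's body (75 mm by 190 mm) begins 51 mm behind the grasp point.
Start: joints at [-1.348, 0.332, -0.065, 1.46, 0.022, 1.35, -0.088], TCP at [0.152, 0.606, 0.241] pointing down, gripper open.
Joint ranges: [-2.6, 2.6], [-0.5, 2.12], [-1.47, 1.34], [0.16, 2.42], [-1.27, 4.41], [0.06, 2.06], [-2.6, 2.6]. Speed limits (rad/s): [2.22, 2.22, 2.79, 2.79, 3.14, 3.14, 3.14].

## Interface

Orientations are given as a unit quaternion [x, y, z, w].
In Python, from bench import r, vision gives the robot as it stands (r), with the cameras (vision).
- The arm moves only by the tool inch_along, called by a JSON object that holds its "method" and its "body". Schema: {"type":"object","properties":{"deltas":{"type":"array","items":{"type":"array","items":{"type":"array","items":{"type":"number"},"minItems":5,"maxItems":5},"minItems":1,"maxItems":12},"minItems":1,"maxItems":1},"clamp_n":{"type":"number"},"only":{"type":"string"},"quiet":{"type":"boolean"},"lines":{"type":"string"}},"required":["deltas"],"additionalProperties":false}. deltas is a list that holds a single list of rows (three levels of brackets), with 1 to 12 rows, each of 5 numbers: dx, dy, dz in fractions of the full range, 1 being 0.8 m, then a turn about the tool's z in fractions of the full range, 1 being pi rad, then the finger opening in m; each row is the pose to reach, as a shift and turn from the pose commanded when the call began, along the tool's axes at that moment; what a row does not reach only later rows make up. A row lasts 1/10 s, in which the tool goes at most 0.05 m and 0.15 rad, less where a joint would pass 70% of its speed; a pose out of reach is approached as far as the arm can. The fingers move at their own pace and stop on an object; clamp_n is the grip in N (left out, the last holds). Time passes only in rows, so rows that do not move let the fingers close. The tool returns the time, the measured TCP pose, the force, the opening and the grip force at its end. only (a regular expression) keeps the lines of the reply that match it, lines (a string "A,B") keeps lines A to B, and quiet returns only ok. A shift or turn number past 1, either way, is cut back to 1. Input that does not fit is refused with a message, and nothing moves.
- r.read_state(): the state, without advancing time (a new reading comes with each control period).
- vision.camera(name): name is "side" or "top" or "wrist"; returns a dict with "img" (384x512x3 uint8, red, green, blue), "fx", "fy", "cx", "cy" (pixels), "pose" (4x4, takes a point from camera to world coordinates). Camera axes: x right, y down, z forward; pixel columns grow to the right and rows downward; lengths in m; the calibration is good to about 2 mm. A picture is of the moment at which its call begins. There is no depth.
- r.close_job(): hands the job in; it is judged then, once.
The state is a dict: "time": time; "joint_positions": joint angles; "joint_vel": joint speeds; "joint_torque": joint torques, N m; "ee_pos": TCP position; "eef_rot": TCP orientation; "ft_force": force on the tool from outside, world axes, zero at the start; "torque": the same for the moment, N m; "width": finger opening in m; "grip_force": force on a finger pad.
Only numpy, scipy, OpenCV 4.12 (cv2) and the standard library are available. Lean on these libraries where they do the work, as an engineer would, in place of code of your own. Each camera call takes 0.05 s, during which the arm holds its last target. There are 200 camera calls.

## Working session

There is one attempt and no reset: what is moved stays moved. The work goes in short steps, Python scripts to look and compute and a tool call to move; the robot and the scene stay as the last step left them, time stands still between calls to the robot, and variables do not carry over. Pictures are saved under pics/ and viewed, at most 11 in all, crops included, and the job is handed in when it is done.

```bash
ls; mkdir -p pics
```

Run:
```python
from bench import r, vision
import cv2,numpy as np,pickle
for n in("top","side","wrist"):
    c=vision.camera(n); pickle.dump(c,open(f"pics/{n}0.pkl","wb"))
    cv2.imwrite(f"pics/{n}0.png",c["img"][:,:,::-1]); print(n,c["fx"],c["cx"],c["cy"],np.round(c["pose"],3).tolist())
s=r.read_state();print(s["time"],s["ee_pos"],s["eef_rot"],s["width"])
a=[cv2.imread(f"pics/{n}0.png") for n in("top","side")]
```

```text
bench.py
pics
top 415.2152364612515 257.97469520086133 195.09299308966112 [[0.021, -0.988, 0.15, 0.393], [-1.0, -0.023, -0.013, 0.05], [0.016, -0.15, -0.989, 1.336], [0.0, 0.0, 0.0, 1.0]]
side 452.05172532672356 253.47379758643547 184.18530610358076 [[0.983, -0.127, 0.136, 0.408], [-0.185, -0.734, 0.654, -0.733], [0.016, -0.667, -0.745, 0.909], [0.0, 0.0, 0.0, 1.0]]
wrist 274.11442336087754 261.2670167389315 188.59209181715602 [[0.243, 0.93, 0.275, 0.076], [0.97, -0.232, -0.07, 0.625], [-0.001, 0.284, -0.959, 0.384], [0.0, 0.0, 0.0, 1.0]]
0.15 [0.15202458 0.60596243 0.2406637 ] [ 1.22578106e-01  9.92458735e-01 -5.15271217e-04 -3.94794786e-05] 0.08704062443474643
```

View pics/top0.png

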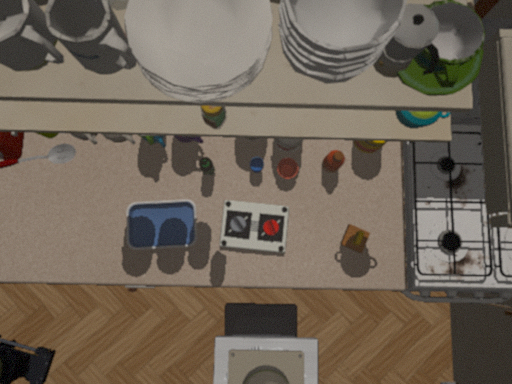

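View pics/side0.png

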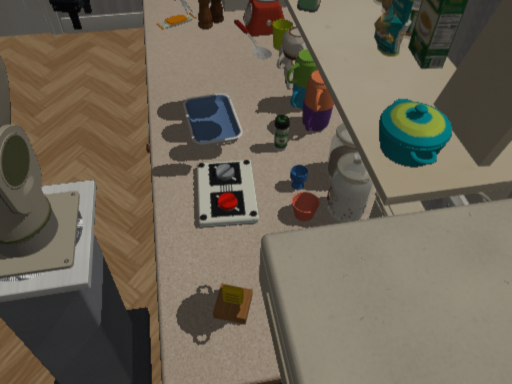

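The top view shows the tray at (162,224), the scale with the grey lock at (238,225) and the red lock at (271,228), and the key on its stand at (355,238). The bystanders are at row ~165 (jar 205, egg cup 256, ramekin 288). In the side view the key is at (233,295) and the red lock at (228,202).

Create h.py:
```python
import cv2,numpy as np
from scipy.spatial.transform import Rotation as R
def ray(c,u,v):
    d=np.stack([(np.asarray(u,float)-c["cx"])/c["fx"],(np.asarray(v,float)-c["cy"])/c["fy"],np.ones(np.shape(u))],-1)@c["pose"][:3,:3].T
    return c["pose"][:3,3],d
def plane(c,u,v,z):
    o,d=ray(c,u,v); return o+d*((z-o[2])/d[...,2])[...,None]
def tri(c1,p1,c2,p2):
    A=[];b=[]
    for c,p in((c1,p1),(c2,p2)):
        o,d=ray(c,*p); d/=np.linalg.norm(d); P=np.eye(3)-np.outer(d,d); A.append(P);b.append(P@o)
    x=np.linalg.lstsq(np.vstack(A),np.hstack(b),rcond=None)[0]
    return x,[np.linalg.norm(A[i]@x-b[i]) for i in(0,1)]
def blob(c,lo,hi,box=None,n=1):
    """largest contours of an HSV range (hue may wrap), box=(u0,v0,u1,v1)"""
    h=cv2.cvtColor(c["img"],cv2.COLOR_RGB2HSV)
    m=cv2.inRange(h,lo,hi) if lo[0]<=hi[0] else cv2.inRange(h,(lo[0],)+lo[1:],(180,)+hi[1:])|cv2.inRange(h,(0,)+lo[1:],hi)
    if box: k=np.zeros_like(m);k[box[1]:box[3],box[0]:box[2]]=1;m=m*k
    cs=sorted(cv2.findContours(m,cv2.RETR_EXTERNAL,cv2.CHAIN_APPROX_NONE)[0],key=cv2.contourArea,reverse=True)[:n]
    return cs
def cen(k):
    m=cv2.moments(k);return m["m10"]/m["m00"],m["m01"]/m["m00"]
def totool(s,target):
    """shift in tool axes from the measured TCP to a world point"""
    return R.from_quat(s["eef_rot"]).inv().apply(np.asarray(target)-s["ee_pos"])
```

Run:
```python
from h import *;import pickle
t,s=[pickle.load(open(f"pics/{n}0.pkl","rb")) for n in("top","side")]
for nm,lo,hi,bt,bs,z in(("red",(172,150,80),(6,255,255),(255,212,290,245),(205,185,250,215),.039),
  ("key",(22,120,60),(34,255,255),(335,220,375,255),(205,280,255,310),.07),
  ("stand",(8,80,50),(21,255,255),(335,220,375,255),(205,280,260,330),.026),
  ("tray",(100,60,30),(125,255,255),(120,190,205,255),(180,90,245,145),.01)):
    k=[blob(c,lo,hi,b) for c,b in((t,bt),(s,bs))]
    if not all(k): print(nm,"none",len(k[0]),len(k[1]));continue
    p=[cen(x[0]) for x in k]
    x,e=tri(t,p[0],s,p[1]); print(nm,[np.round(q,1).tolist() for q in p],[cv2.contourArea(q[0]) for q in k],"tri",x.round(3),np.round(e,4),"plane",plane(t,*p[0],z).round(3),plane(s,*p[1],z).round(3))
for nm,p in(("jar",(205,167)),("egg",(256,165)),("ram",(288,170))):print(nm,plane(t,*p,.05).round(3))
big=[cv2.resize(t["img"][205:265,215:380],None,fx=4.5,fy=4.5,interpolation=3),cv2.resize(s["img"][180:230,185:345],None,fx=4.64,fy=4.5,interpolation=3)]
big=[cv2.resize(b,(740,b.shape[0])) for b in big];cv2.imwrite("pics/z1.png",np.vstack(big)[:,:,::-1])
```

```text
red [[270.6, 227.0], [227.1, 200.4]] [165.0, 223.5] tri [ 0.491 -0.009  0.035] [0.0008 0.0008] plane [ 0.49  -0.008  0.039] [ 0.492 -0.012  0.039]
key [[359.1, 237.2], [232.2, 294.5]] [42.0, 299.5] tri [ 0.463 -0.28   0.059] [0.0002 0.0002] plane [ 0.463 -0.278  0.07 ] [ 0.462 -0.286  0.07 ]
stand [[354.9, 238.0], [232.5, 303.6]] [495.5, 1162.5] tri [ 0.463 -0.278  0.014] [0.0001 0.0001] plane [ 0.462 -0.275  0.026] [ 0.462 -0.284  0.026]
tray [[161.4, 224.2], [211.4, 118.3]] [2386.0, 1787.0] tri [0.494 0.337 0.016] [0.0008 0.0008] plane [0.493 0.338 0.01 ] [0.495 0.345 0.01 ]
jar [0.674 0.202 0.05 ]
egg [0.684 0.041 0.05 ]
ram [ 0.671 -0.06   0.05 ]
```

Careful with the scale: shifts go in shares of 0.8 m and turns go in shares of pi rad. That gives: -0.46 m / 0.8 = -0.575, -0.02 m / 0.8 = -0.025.

{"method": "inch_along", "body": {"deltas": [[[-0.5125, -0.575, -0.025, 0, 0.087], [-0.5125, -0.575, -0.025, 0, 0.087], [-0.5125, -0.575, -0.025, 0, 0.087], [-0.5125, -0.575, -0.025, 0, 0.087], [-0.5125, -0.575, -0.025, 0, 0.087], [-0.5125, -0.575, -0.025, 0, 0.087], [-0.5125, -0.575, -0.025, 0, 0.087], [-0.5125, -0.575, -0.025, 0, 0.087], [-0.5125, -0.575, -0.025, 0, 0.087], [-0.5125, -0.575, -0.025, 0, 0.087], [-0.5125, -0.575, -0.025, 0, 0.087], [-0.5125, -0.575, -0.025, 0, 0.087]]]}}

```text
time: 1.35
ee_pos: [0.4306, 0.0728, 0.2609]
eef_rot: [0.123, 0.992, 0.0, 0.0]
ft_force: [0.9, 0.9, -0.1]
width: 0.0871
grip_force: 0.0
```

Run:
```python
from bench import r, vision
from h import *;import pickle
c=vision.camera("wrist");pickle.dump(c,open("pics/w1.pkl","wb"));cv2.imwrite("pics/w1.png",c["img"][:,:,::-1])
s=r.read_state();print(s["time"],s["ee_pos"],s["eef_rot"],s["joint_positions"])
```

```text
1.4 [0.4335585  0.06528776 0.26138161] [ 1.26621835e-01  9.91950251e-01 -3.70172920e-04  1.21421199e-03] [-0.79175545 -0.14155856  0.49474481  1.91448126  0.07042523  1.35050652
  1.00038713]
```

View pics/w1.png

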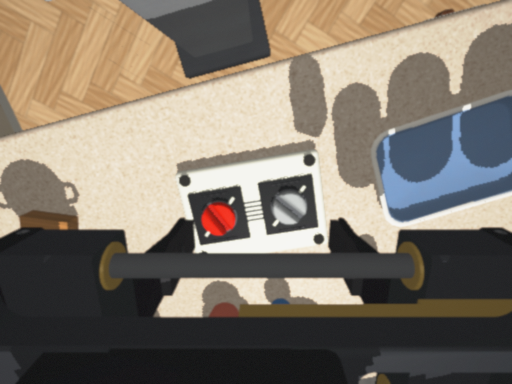

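The wrist view shows the red lock at (219,218) and the grey lock at (289,206) on the scale, with the tray at the right and the stand at (50,220). I'll zoom on the locks.

Run:
```python
from h import *;import pickle
c=pickle.load(open("pics/w1.pkl","rb"))
cv2.imwrite("pics/z2.png",cv2.resize(c["img"][170:255,180:330],None,fx=5.3,fy=5.3,interpolation=2)[:,:,::-1])
```

```text
(no output)
```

View pics/z2.png

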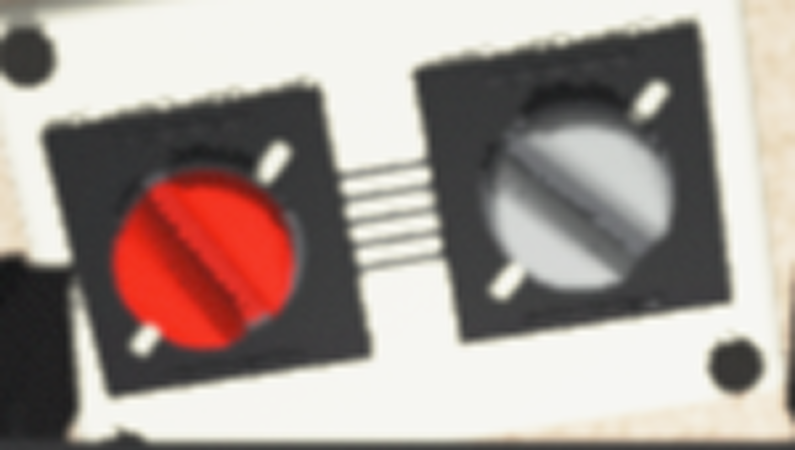

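Zoomed: the red slot runs from about (152,198) to (243,330), with its white marks at (274,162) and (145,340). The grey slot lies similarly. Next, the lock axis and the angles.

Run:
```python
from h import *;import pickle
c=pickle.load(open("pics/w1.pkl","rb"));t=pickle.load(open("pics/top0.pkl","rb"));sd=pickle.load(open("pics/side0.pkl","rb"))
Z=lambda x,y:((x+.5)/5.3+180-.5,(y+.5)/5.3+170-.5)
k=blob(c,(170,120,60),(8,255,255),(195,195,245,245))[0]
p=cen(cv2.convexHull(k));print("red px",p,cv2.contourArea(k),plane(c,*p,.036))
pt=cen(cv2.convexHull(blob(t,(172,150,80),(6,255,255),(255,212,290,245))[0]));ps=cen(cv2.convexHull(blob(sd,(172,150,80),(6,255,255),(205,185,250,215))[0]))
print("tri w-top",tri(c,p,t,pt),"w-side",tri(c,p,sd,ps))
hp=k[:,0,:].astype(float);q=plane(c,hp[:,0],hp[:,1],.039)[:,:2];print("extent at z.039",np.ptp(q,0), cv2.minEnclosingCircle(q.astype(np.float32)))
ang=lambda a,b:np.degrees(np.arctan2(*(b-a)[1::-1]))
a,b=[plane(c,*Z(*x),.025) for x in((274,162),(145,340))];print("marks",a,b,"mid",(a+b)/2,"dist",np.linalg.norm(a-b),"ang",ang(a,b))
a,b=[plane(c,*Z(*x),.037) for x in((152,198),(243,330))];print("slot",a,b,"mid",(a+b)/2,"ang",ang(a,b))
a,b=[plane(c,*Z(*x),.025) for x in((656,99),(507,281))];print("gmarks",(a+b)/2,"ang",ang(a,b))
a,b=[plane(c,*Z(*x),.037) for x in((510,145),(642,260))];print("gslot ang",ang(a,b),(a+b)/2)
```

```text
red px (217.93922445935868, 218.5885533184191) 863.0 [ 0.48877207 -0.00607355  0.036     ]
tri w-top (array([ 0.4914798 , -0.00858057,  0.0278725 ]), [np.float64(0.0004309983801570903), np.float64(0.00043099838015757765)]) w-side (array([ 0.49114641, -0.00677379,  0.03271184]), [np.float64(0.001133603266706994), np.float64(0.0011336032667075646)])
extent at z.039 [0.05147954 0.05039399] ((0.4882119596004486, -0.005425033625215292), 0.02677973173558712)
marks [0.46967739 0.01823649 0.025     ] [ 0.51252605 -0.0322673   0.025     ] mid [ 0.49110172 -0.0070154   0.025     ] dist 0.06623172708296314 ang -49.68790394441808
slot [ 0.46790389 -0.01406109  0.037     ] [ 0.51119726 -0.00113333  0.037     ] mid [ 0.48955057 -0.00759721  0.037     ] ang 16.626061601952244
gmarks [0.49868103 0.09827151 0.025     ] ang -50.60342921402226
gslot ang 33.83306006964582 [0.49710289 0.09650737 0.037     ]
```

Scaled: -0.21 m / 0.8 = -0.2625, -0.05 m / 0.8 = -0.0625.

{"method": "inch_along", "body": {"deltas": [[[-0.0625, -0.2625, 0, 0, 0.087], [-0.0625, -0.2625, 0, 0, 0.087], [-0.0625, -0.2625, 0, 0, 0.087], [-0.0625, -0.2625, 0, 0, 0.087], [-0.0625, -0.2625, 0, 0, 0.087], [-0.0625, -0.2625, 0, 0, 0.087], [-0.0625, -0.2625, 0, 0, 0.087]]]}}

```text
time: 2.1
ee_pos: [0.4275, -0.1403, 0.2605]
eef_rot: [0.123, 0.992, 0.0, -0.0]
ft_force: [0.6, 0.7, -0.3]
width: 0.0871
grip_force: 0.0
```

Run:
```python
from bench import r, vision
from h import *;import pickle
c=vision.camera("wrist");pickle.dump(c,open("pics/w2.pkl","wb"));cv2.imwrite("pics/w2.png",c["img"][:,:,::-1])
s=r.read_state();print(s["time"],s["ee_pos"],s["eef_rot"],s["joint_positions"])
```

```text
2.15 [ 0.4276136  -0.13970764  0.26050387] [ 1.21890413e-01  9.92543532e-01  1.22400839e-04 -2.23746042e-04] [-0.62658118 -0.15688157  0.77757505  1.90039131  0.11220347  1.35522778
  1.44707769]
```

View pics/w2.png

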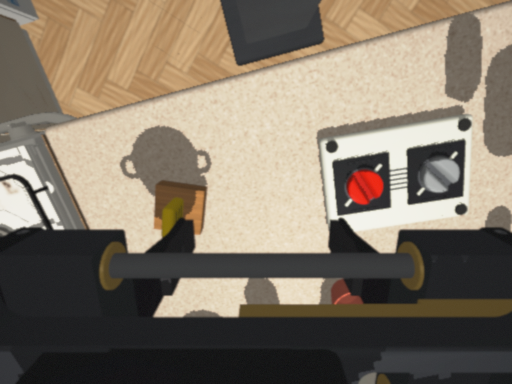

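The second wrist view shows the stand at (180,207) with the yellow key at (173,214), and the red lock at (364,187). I'll enlarge both.

Run:
```python
from h import *;import pickle
c=pickle.load(open("pics/w2.pkl","rb"));t=pickle.load(open("pics/side0.pkl","rb"));
g=lambda u,v,i:cv2.resize(i[v:v+70,u:u+66],None,fx=6,fy=6,interpolation=2)
cv2.imwrite("pics/z3.png",np.hstack([g(145,172,c["img"]),g(332,152,c["img"])])[:,:,::-1])
```

```text
(no output)
```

View pics/z3.png

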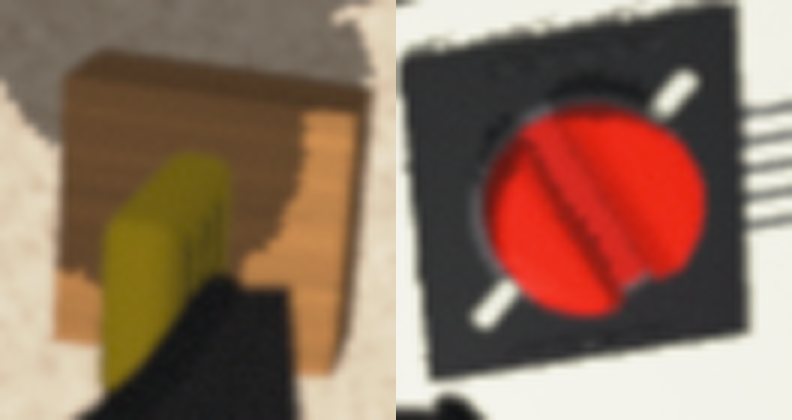

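The key's end face shows at about (175,190) zoomed and its top face spans (105–185, 225–385), partly behind the finger; the stand's top corners are (63,80), (358,110), (330,372), (55,340). On the lock, the slot runs (540,125)→(635,290), with marks at (676,92) and (495,305).

Run:
```python
from h import *;import pickle
c=pickle.load(open("pics/w2.pkl","rb"));c1=pickle.load(open("pics/w1.pkl","rb"));sd=pickle.load(open("pics/side0.pkl","rb"))
K=lambda x,y:((x+.5)/6+145-.5,(y+.5)/6+172-.5)
L=lambda x,y:((x-396+.5)/6+332-.5,(y+.5)/6+152-.5)
Z=lambda x,y:((x+.5)/5.3+180-.5,(y+.5)/5.3+170-.5)
ang=lambda a,b:np.degrees(np.arctan2(*(b-a)[1::-1]))
P=np.array([plane(c,*K(*x),.026) for x in((63,80),(358,110),(330,372),(55,340))])
print("stand",P.round(4),P.mean(0),[np.linalg.norm(P[i]-P[i-1]).round(4) for i in range(4)],[ang(P[i],P[(i+1)%4]).round(1) for i in range(4)])
for z in(.078,): 
  a,b,d=[plane(c,*K(*x),z) for x in((106,232),(104,385),(182,228))];print("key edge",a,b,d,ang(a,b),"width",np.linalg.norm(a-d))
a,b=[plane(c,*L(*x),.025) for x in((676,92),(495,305))];print("marks mid",(a+b)/2,np.linalg.norm(a-b),ang(a,b))
for z in(.037,):
  a,b=[plane(c,*L(*x),z) for x in((540,125),(635,290))];print("slot",(a+b)/2,ang(a,b))
print("marks tri",tri(c,L(676,92),c1,Z(274,162)),tri(c,L(495,305),c1,Z(145,340)))
k=blob(c,(170,120,60),(8,255,255),(330,150,400,215))[0];p=cen(cv2.convexHull(k));p1=cen(cv2.convexHull(blob(c1,(170,120,60),(8,255,255),(195,195,245,245))[0]))
print("disc tri",tri(c,p,c1,p1),plane(c,*p,.036),p)
# key contour in side view
k=blob(sd,(22,120,60),(34,255,255),(205,280,255,310))[0];print("side key box",cv2.boxPoints(cv2.minAreaRect(k)).round(1).tolist())
```

```text
stand [[ 0.4174 -0.2943  0.026 ]
 [ 0.4416 -0.2282  0.026 ]
 [ 0.5058 -0.2558  0.026 ]
 [ 0.4807 -0.3199  0.026 ]] [ 0.46134948 -0.27455446  0.026     ] [np.float64(0.0683), np.float64(0.0704), np.float64(0.0698), np.float64(0.0689)] [np.float64(69.9), np.float64(-23.2), np.float64(-111.4), np.float64(158.0)]
key edge [ 0.44199756 -0.27333847  0.078     ] [ 0.47553026 -0.28592707  0.078     ] [ 0.44504428 -0.25743253  0.078     ] -20.576774117707956 width 0.01619509933527396
marks mid [ 0.49008396 -0.00521807  0.025     ] 0.06504618801485838 -49.53091483837306
slot [ 0.48790416 -0.00816394  0.037     ] 19.358069626822648
marks tri (array([0.46862023, 0.01870647, 0.02729638]), [np.float64(0.0003423336271096618), np.float64(0.0003423336271097311)]) (array([ 0.51017709, -0.03086975,  0.0290091 ]), [np.float64(0.0006232182574462328), np.float64(0.0006232182574466686)])
disc tri (array([ 0.48888958, -0.00621651,  0.03542973]), [np.float64(8.53794783210039e-05), np.float64(8.537947832045833e-05)]) [ 0.4885856  -0.00640218  0.036     ] (364.6846128281821, 186.3334995014955)
side key box [[219.5, 300.29998779296875], [222.6999969482422, 284.29998779296875], [244.5, 288.70001220703125], [241.3000030517578, 304.70001220703125]]
```

Run:
```python
from bench import r, vision
from h import *
s=r.read_state();print(s["ee_pos"],totool(s,[.4625,-.2745,.14]),totool(s,[.4625,-.2745,.054]))
```

```text
[ 0.4276136  -0.13970764  0.26050387] [-0.06652165 -0.12236855  0.1204493 ] [-0.06656241 -0.12238475  0.20644928]
```

Scaled: -0.1225 m / 0.8 = -0.1531, 0.1 m / 0.8 = 0.125, 0.12 rad / 3.1416 = 0.0382.

{"method": "inch_along", "body": {"deltas": [[[-0.0831, -0.1531, 0.125, 0.0382, 0.087], [-0.0831, -0.1531, 0.125, 0.0382, 0.087], [-0.0831, -0.1531, 0.125, 0.0382, 0.087], [-0.0831, -0.1531, 0.125, 0.0382, 0.087], [-0.0831, -0.1531, 0.125, 0.0382, 0.087], [-0.0831, -0.1531, 0.125, 0.0382, 0.087], [-0.0831, -0.1531, 0.125, 0.0382, 0.087]]]}}

```text
time: 2.85
ee_pos: [0.463, -0.2743, 0.1612]
eef_rot: [0.181, 0.984, 0.001, 0.0]
ft_force: [0.7, 0.8, -0.3]
width: 0.0868
grip_force: 0.0
```

Run:
```python
from bench import r, vision
from h import *;import pickle
c=vision.camera("wrist");pickle.dump(c,open("pics/w3.pkl","wb"))
cv2.imwrite("pics/w3.png",c["img"][150:300,150:370,::-1].repeat(3,0).repeat(3,1))
s=r.read_state();print(s["time"],s["ee_pos"],s["eef_rot"],totool(s,[.4625,-.2745,.054]))
```

```text
2.9 [ 0.46306305 -0.27441825  0.16138811] [1.80763853e-01 9.83526002e-01 7.35817224e-04 7.00250098e-04] [ 0.00061654 -0.00045923  0.10738686]
```

View pics/w3.png

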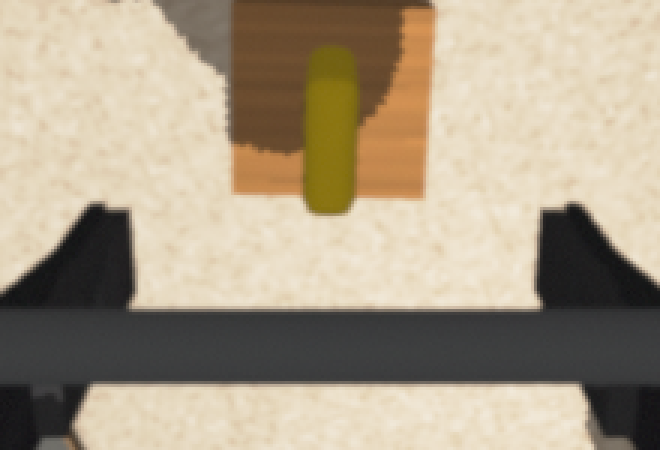

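The view is well aligned: the key's top face spans crop (305–357, 80–213), midway between the open fingers. Next, a check of its centre at handle height, using this view and w2.

Run:
```python
from bench import r, vision
from h import *;import pickle
c=pickle.load(open("pics/w3.pkl","rb"));c2=pickle.load(open("pics/w2.pkl","rb"))
f=lambda x,y:(x/3+150-.33,y/3+150-.33)
a,b=plane(c,*f(331,80),.078),plane(c,*f(330,213),.078);print(a,b,(a+b)/2,np.linalg.norm(a-b),np.degrees(np.arctan2(*(b-a)[1::-1])))
K=lambda x,y:((x+.5)/6+145-.5,(y+.5)/6+172-.5)
print(tri(c,f(306,82),c2,K(106,232)),tri(c,f(356,82),c2,K(182,228)))
s=r.read_state();m=(a+b)/2;print(totool(s,[m[0],m[1],.054]))
```

```text
[ 0.44164298 -0.26716579  0.078     ] [ 0.47965184 -0.28197188  0.078     ] [ 0.46064741 -0.27456884  0.078     ] 0.040790854351554114 -21.283048405208028
(array([ 0.44114379, -0.27400863,  0.07673096]), [np.float64(0.0011805832070057422), np.float64(0.0011805832070056793)]) (array([ 0.44732062, -0.26128073,  0.06881813]), [np.float64(0.0003548405454899065), np.float64(0.00035484054549010316)])
[ 0.00232358 -0.00118229  0.10738374]
```

Scaled: 0.1075 m / 0.8 = 0.1344, 0.05 m / 0.8 = 0.0625.

{"method": "inch_along", "body": {"deltas": [[[0.0019, -0.0013, 0.0625, 0, 0.087], [0.0019, -0.0013, 0.1125, 0, 0.087], [0.0019, -0.0013, 0.1344, 0, 0.087], [0.0019, -0.0013, 0.1344, 0, 0.087], [0.0019, -0.0013, 0.1344, 0, 0.01], [0.0019, -0.0013, 0.1344, 0, 0.01], [0.0019, -0.0013, 0.1344, 0, 0.01], [0.0019, -0.0013, 0.1344, 0, 0.01], [0.0019, -0.0013, 0.1344, 0, 0.01], [0.0019, -0.0013, 0.1344, 0, 0.01], [0.0019, -0.0013, 0.1344, 0, 0.01], [0.0019, -0.0013, 0.1344, 0, 0.01]]], "clamp_n": 35}}

```text
time: 4.1
ee_pos: [0.4605, -0.2763, 0.0531]
eef_rot: [0.182, 0.983, 0.0, -0.0]
ft_force: [0.3, -0.9, 0.2]
width: 0.0313
grip_force: 0.0
```

{"method": "inch_along", "body": {"deltas": [[[0, 0, 0, 0, 0.01], [0, 0, 0, 0, 0.01], [0, 0, 0, 0, 0.01], [0, 0, 0, 0, 0.01], [0, 0, 0, 0, 0.01], [0, 0, 0, 0, 0.01]]], "clamp_n": 35}}

```text
time: 4.7
ee_pos: [0.4605, -0.2763, 0.0531]
eef_rot: [0.182, 0.983, 0.0, -0.0]
ft_force: [-0.4, 0.6, -0.7]
width: 0.016
grip_force: 35.0
```

Run:
```python
from bench import r, vision
from h import *
s=r.read_state();print(totool(s,[.4895,-.0065,.11]))
```

```text
[ 0.06940706  0.26234618 -0.05684674]
```

{"method": "inch_along", "body": {"deltas": [[[0, 0, -0.0375, 0, 0.01], [0, 0, -0.075, 0, 0.01]]]}}

```text
time: 4.9
ee_pos: [0.4597, -0.2762, 0.1133]
eef_rot: [0.182, 0.983, -0.0, -0.001]
ft_force: [0.8, 0.7, -0.2]
width: 0.0157
grip_force: 35.0
```

Scaled: 0.2623 m / 0.8 = 0.3279, 0.0694 m / 0.8 = 0.0868, -0.707 rad / 3.1416 = -0.225.

{"method": "inch_along", "body": {"deltas": [[[0.0868, 0.3279, 0.0038, -0.225, 0.01], [0.0868, 0.3279, 0.0038, -0.225, 0.01], [0.0868, 0.3279, 0.0038, -0.225, 0.01], [0.0868, 0.3279, 0.0038, -0.225, 0.01], [0.0868, 0.3279, 0.0038, -0.225, 0.01], [0.0868, 0.3279, 0.0038, -0.225, 0.01], [0.0868, 0.3279, 0.0038, -0.225, 0.01], [0.0868, 0.3279, 0.0038, -0.225, 0.01]]]}}

```text
time: 5.7
ee_pos: [0.4894, -0.0069, 0.1102]
eef_rot: [-0.17, 0.985, -0.0, -0.0]
ft_force: [-0.3, -1.0, -0.7]
width: 0.016
grip_force: 35.0
```

Run:
```python
from bench import r, vision
from h import *;import pickle
o=[]
for n in("wrist","side","top"):
    c=vision.camera(n);pickle.dump(c,open(f"pics/{n}4.pkl","wb"));o.append(c["img"])
z=lambda i,u,v,w,h,W,H:cv2.resize(i[v:v+h,u:u+w],(W,H),interpolation=2)
cv2.imwrite("pics/z4.png",np.vstack([z(o[0],150,130,220,140,792,300)]+[np.hstack([z(o[1],190,155,70,53,396,300),z(o[2],225,195,70,53,396,300)])])[:,:,::-1])
s=r.read_state();print(s["time"],s["ee_pos"],s["eef_rot"],s["width"])
```

```text
5.85 [ 0.48937024 -0.00808621  0.110189  ] [-1.68519841e-01  9.85698256e-01 -1.02797935e-04 -3.69780147e-05] 0.015301461575901468
```

View pics/z4.png

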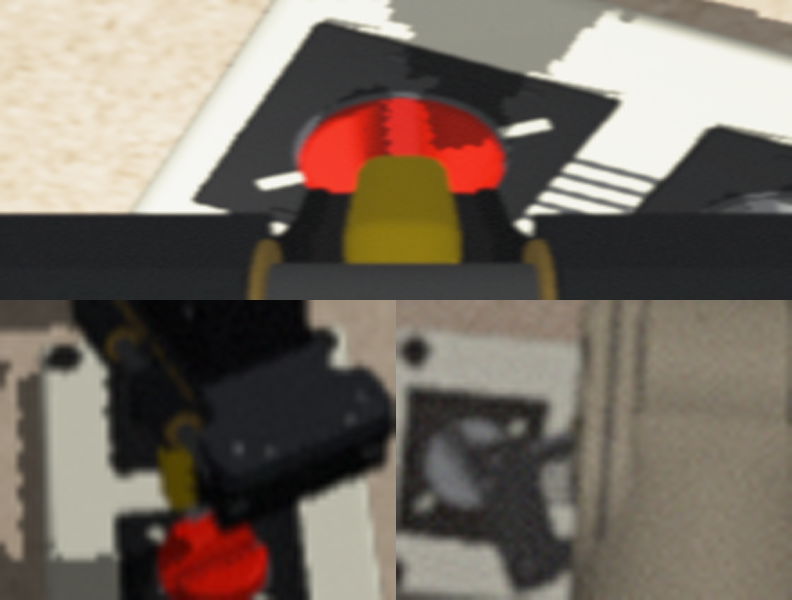

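The wrist view shows the slot vertical in the image (centre about 403) and in line with the key (about 402), so it is aligned. Going down.

Scaled: 0.036 m / 0.8 = 0.045, 0.032 m / 0.8 = 0.04.

{"method": "inch_along", "body": {"deltas": [[[0, 0, 0.0188, 0, 0.01], [0, 0, 0.0313, 0, 0.01], [0, 0, 0.04, 0, 0.01], [0, 0, 0.045, 0, 0.01], [0, 0, 0.045, 0, 0.01]]]}}

```text
time: 6.35
ee_pos: [0.4892, -0.0069, 0.0738]
eef_rot: [-0.17, 0.986, -0.0, -0.0]
ft_force: [-0.9, 0.2, -0.3]
width: 0.0155
grip_force: 35.0
```

Scaled: 0.003 m / 0.8 = 0.0038, 0.002 m / 0.8 = 0.0025.

{"method": "inch_along", "body": {"deltas": [[[0, 0, 0.0025, 0, 0.01], [0, 0, 0.0038, 0, 0.01], [0, 0, 0.0038, 0, 0.01]]]}}

```text
time: 6.65
ee_pos: [0.4896, -0.0065, 0.0713]
eef_rot: [-0.17, 0.985, 0.0, 0.0]
ft_force: [-0.0, 0.6, -0.4]
width: 0.016
grip_force: 35.0
```

Scaled: 1.2 rad / 3.1416 = 0.382.

{"method": "inch_along", "body": {"deltas": [[[0, 0, 0, 0.0477, 0.01], [0, 0, 0, 0.0955, 0.01], [0, 0, 0, 0.1432, 0.01], [0, 0, 0, 0.191, 0.01], [0, 0, 0, 0.2387, 0.01], [0, 0, 0, 0.2865, 0.01], [0, 0, 0, 0.3342, 0.01], [0, 0, 0, 0.382, 0.01], [0, 0, 0, 0.382, 0.01]]]}}

```text
time: 7.55
ee_pos: [0.4901, -0.0059, 0.0715]
eef_rot: [0.417, 0.909, 0.0, 0.0]
ft_force: [1.9, 1.5, -0.7]
width: 0.0159
grip_force: 35.0
```

```bash
python3 -c "
from bench import r, vision
s=r.read_state();print(s['torque'],s['ee_pos'])"
```

```text
[ 0.44110181 -0.39684449  0.02067467] [ 0.49005132 -0.00592008  0.07146815]
```

Scaled: 0.18 rad / 3.1416 = 0.0573.

{"method": "inch_along", "body": {"deltas": [[[0, 0, 0, 0.0318, 0.01], [0, 0, 0, 0.0573, 0.01], [0, 0, 0, 0.0573, 0.01]]]}}

```text
time: 7.85
ee_pos: [0.4901, -0.0059, 0.0715]
eef_rot: [0.495, 0.869, 0.001, 0.0]
ft_force: [2.6, 3.2, -1.2]
width: 0.0157
grip_force: 35.0
```

```bash
python3 -c "
from bench import r, vision
s=r.read_state();print(s['torque'],s['ee_pos'])"
```

```text
[ 0.66854316 -0.75936748  0.04425063] [ 0.49013488 -0.00592465  0.07147161]
```

Scaled: 0.1 rad / 3.1416 = 0.0318.

{"method": "inch_along", "body": {"deltas": [[[0, 0, 0, 0.0159, 0.01], [0, 0, 0, 0.0318, 0.01], [0, 0, 0, 0.0318, 0.01]]]}}

```text
time: 8.15
ee_pos: [0.4904, -0.0058, 0.0715]
eef_rot: [0.537, 0.844, 0.001, 0.001]
ft_force: [4.7, 3.8, -2.3]
width: 0.0156
grip_force: 35.0
```

Run:
```python
from bench import r, vision
from h import *;import pickle
s=r.read_state();print(s['torque'],s['ee_pos'])
c=vision.camera("wrist");pickle.dump(c,open("pics/w5.pkl","wb"));cv2.imwrite("pics/w5.png",cv2.resize(c["img"][130:270,150:370],(792,504),interpolation=2)[:,:,::-1])
```

```text
[ 0.81205136 -1.08945383  0.34766038] [ 0.49035398 -0.0058082   0.07150928]
```

View pics/w5.png

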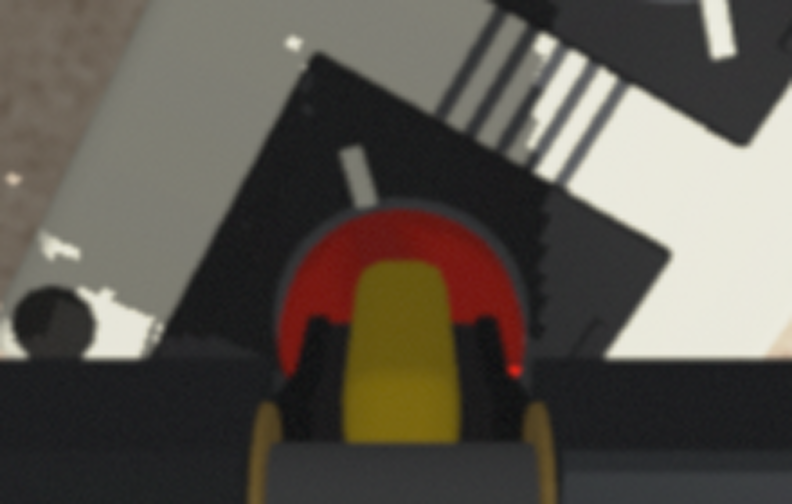

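Torque about z jumped to 0.35 N m, so the stop is reached; the wrist view shows the slot's dark line at (375,240) pointing at the white mark (358,175). Next I relax into the play, lift, and work out the way to the tray.

Scaled: -0.08 m / 0.8 = -0.1, -0.07 m / 0.8 = -0.0875, -0.13 rad / 3.1416 = -0.0414.

{"method": "inch_along", "body": {"deltas": [[[0, 0, 0, -0.0223, 0.01], [0, 0, 0, -0.0414, 0.01], [0, 0, -0.0125, -0.0414, 0.01], [0, 0, -0.0375, -0.0414, 0.01], [0, 0, -0.0875, -0.0414, 0.01], [0, 0, -0.1, -0.0414, 0.01], [0, 0, -0.1, -0.0414, 0.01]]]}}

```text
time: 8.9
ee_pos: [0.4903, -0.0066, 0.1527]
eef_rot: [0.483, 0.876, 0.001, 0.001]
ft_force: [0.1, 1.4, -0.9]
width: 0.0157
grip_force: 35.0
```

Run:
```python
from bench import r, vision
from h import *;import pickle
s=r.read_state();print(s['torque'],s['ee_pos'],s["eef_rot"],s["width"])
t,sd,w=[pickle.load(open(f"pics/{n}.pkl","rb")) for n in("top0","side0","w1")]
for c,b in((t,(120,190,205,255)),(sd,(180,90,245,145))):
    k=blob(c,(100,60,30),(125,255,255),b)[0];q=cv2.boxPoints(cv2.minAreaRect(k));P=plane(c,q[:,0],q[:,1],.02);print(P.round(3).tolist(),P.mean(0))
print(totool(s,[.495,.34,.12]))
```

```text
[-0.04748046 -0.00253605  0.00956889] [ 0.49027102 -0.00658459  0.15273482] [4.82851302e-01 8.75700968e-01 1.44202776e-03 5.95662715e-04] 0.01565624832196331
[[0.55, 0.444, 0.02], [0.565, 0.242, 0.02], [0.436, 0.23, 0.02], [0.421, 0.429, 0.02]] [0.49291068 0.33610653 0.02      ]
[[0.422, 0.433, 0.02], [0.57, 0.461, 0.02], [0.566, 0.246, 0.02], [0.432, 0.225, 0.02]] [0.49754065 0.34141684 0.02      ]
[0.29056031 0.18887159 0.03342213]
```

Scaled: 0.29 m / 0.8 = 0.3625, 0.188 m / 0.8 = 0.235, -0.9 rad / 3.1416 = -0.2865.

{"method": "inch_along", "body": {"deltas": [[[0.3625, 0.235, 0, -0.2865, 0.01], [0.3625, 0.235, 0, -0.2865, 0.01], [0.3625, 0.235, 0, -0.2865, 0.01], [0.3625, 0.235, 0, -0.2865, 0.01], [0.3625, 0.235, 0.0375, -0.2865, 0.01], [0.3625, 0.235, 0.0625, -0.2865, 0.01], [0.3625, 0.235, 0.0875, -0.2865, 0.01], [0.3625, 0.235, 0.0875, -0.2865, 0.01], [0.3625, 0.235, 0.0875, -0.2865, 0.01]]]}}

```text
time: 9.8
ee_pos: [0.4921, 0.3395, 0.0779]
eef_rot: [0.053, 0.999, -0.002, -0.002]
ft_force: [0.4, -0.1, -0.2]
width: 0.0156
grip_force: 35.0
```

Run:
```python
from bench import r, vision
from h import *;import pickle
s=r.read_state();print(s['ee_pos'],s["eef_rot"],s["width"])
a,b=vision.camera("side")["img"],vision.camera("top")["img"]
z=lambda i,u,v,w,h,W,H:cv2.resize(i[v:v+h,u:u+w],(W,H),interpolation=2)
cv2.imwrite("pics/z6.png",np.hstack([z(a,170,80,100,150,400,600),z(b,215,195,80,120,400,600)])[:,:,::-1])
```

```text
[0.49209521 0.33946247 0.07791534] [ 0.05284879  0.99859892 -0.00204495 -0.0017399 ] 0.015563026885093123
```

View pics/z6.png

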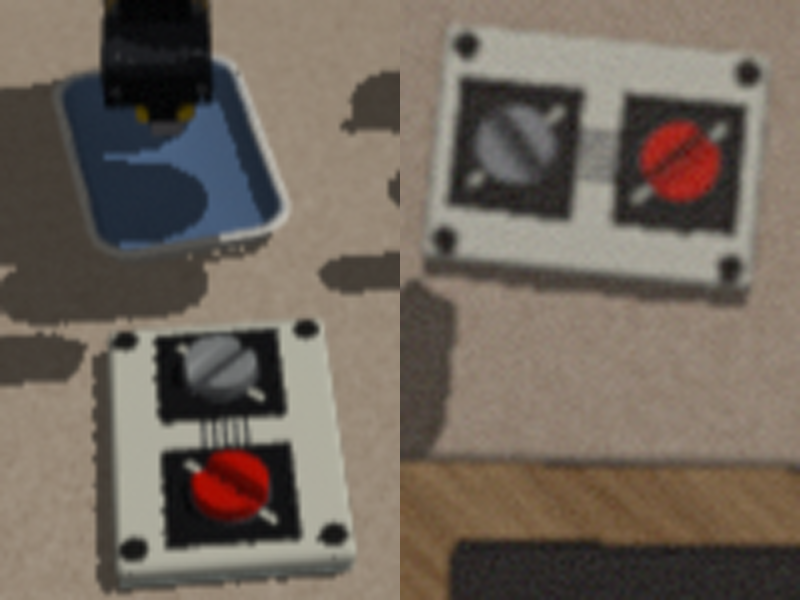

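Both views show the red slot pointing at its white marks (side (230,490), top (680,160)), the grey lock unturned, and the key over the tray. Lowering and releasing.

Scaled: 0.029 m / 0.8 = 0.0363, 0.024 m / 0.8 = 0.03.

{"method": "inch_along", "body": {"deltas": [[[0, 0, 0.0188, 0, 0.01], [0, 0, 0.03, 0, 0.01], [0, 0, 0.0363, 0, 0.01], [0, 0, 0.0363, 0, 0.01], [0, 0, 0.0363, 0, 0.087], [0, 0, 0.0363, 0, 0.087], [0, 0, 0.0363, 0, 0.087], [0, 0, 0.0363, 0, 0.087], [0, 0, 0.0363, 0, 0.087], [0, 0, 0.0363, 0, 0.087], [0, 0, 0.0363, 0, 0.087], [0, 0, 0.0363, 0, 0.087]]]}}

```text
time: 11.1
ee_pos: [0.494, 0.339, 0.0522]
eef_rot: [0.054, 0.999, 0.0, -0.0]
ft_force: [-0.1, -0.2, 0.4]
width: 0.0719
grip_force: 0.1
```

{"method": "inch_along", "body": {"deltas": [[[0, 0, 0, 0, 0.087], [0, 0, -0.025, 0, 0.087], [0, 0, -0.0625, 0, 0.087], [0, 0, -0.125, 0, 0.087], [0, 0, -0.1875, 0, 0.087], [0, 0, -0.1875, 0, 0.087], [0, 0, -0.1875, 0, 0.087], [0, 0, -0.1875, 0, 0.087]]]}}

```text
time: 11.9
ee_pos: [0.4934, 0.3388, 0.2011]
eef_rot: [0.054, 0.999, -0.0, -0.001]
ft_force: [0.0, -0.1, -0.4]
width: 0.087
grip_force: 0.0
```

Run:
```python
from bench import r, vision
from h import *
a,b=vision.camera("wrist")["img"],vision.camera("side")["img"]
cv2.imwrite("pics/z7.png",np.hstack([cv2.resize(a,(400,300)),cv2.resize(b[60:235,160:345],(400,300))])[:,:,::-1])
```

```text
(no output)
```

View pics/z7.png

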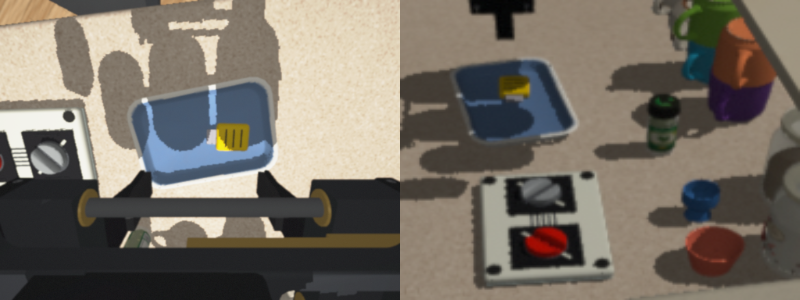

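The key lies flat in the tray near its middle (wrist (232,137)), the fingers are clear, the red slot points at its marks, and the bystanders stand as before. Handing in.

```bash
python3 -c "
from bench import r, vision
print(r.close_job())"
```

```text
the job is handed in; nothing more can be done
None
```

The red lock is turned to its stop with the slot on the white marks, and the key lies released in the blue tray. The grey lock and the bystanders look undisturbed. I handed the job in at about 12 s, and no verdict came back.

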